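# Set a valve adjuster under its bayonet cap

### The arm

A 6-joint arm with a two-finger parallel gripper is mounted at the origin on the work surface. World frame = base frame: x ahead of the robot, y to its left, z up, the work surface at z = 0. Lengths are in m, angles in rad, forces in N, time in s.
With the tool pointing down it reaches from about 0.225 to 0.875 m from the base axis. Payload 3.4 kg.
Tool frame: the origin (TCP) lies midway between the tips of the shut fingers; the grasp point (between the pads) lies behind it (robot.pinch_z is the x of the grasp point in the tool frame, in m); x points along the fingers, y is the direction in which the jaws open and shut, and the axes are right-handed (so a half turn about x gives the same grasp; the last joint's range is limited). The gripper opens to 85 mm and grips with 20 to 120 N. Pads are 22 mm wide; open, the fingers measure 114 mm over their backs; the gripper's body (76 mm by 85 mm) begins 54 mm behind the grasp point. The pads swing forward as they close: fully open they stand 13 mm farther back than shut.
Start: joints at [-1.284, 0.276, 1.505, -0, 1.361, -0.121], TCP at [0.228, -0.528, 0.231] pointing down, gripper open.
Joint ranges: [-2.89, 2.89], [-0.75, 2.08], [0.22, 2.7], [-1.18, 4.32], [0.11, 2.71], [-2.7, 2.7]. Speed limits (rad/s): [2.57, 2.57, 3.14, 3.14, 3.14, 3.14].

### API

Orientations are given as [roll, pitch, yaw] about the fixed x, y, z axes, in that order (R = Rz(yaw) Ry(pitch) Rx(roll)).
In Python, from workcell import robot gives the robot as it stands.
- The arm moves only by the tool step_arm, never from a script. Its argument "targets" is a list of rows, each an object of numbers: "tx", "ty", "tz": the shift along the tool's x, y, z as a fraction of full scale; "rx", "ry", "rz": the turn, a rotation vector about the tool's x, y, z as a fraction of full scale; "grip": the gripper command: -1 is fully open, 1 is shut, values between are in proportion. A call has 1 to 20 rows; each row shifts and turns the commanded pose from where the row before left it, along the tool's axes as they then stand; what a row does not reach is not made up. Full scale, the value 1, is 0.15 m for a shift and pi/4 rad for a turn. A row lasts 1/8 s, in which the tool goes at most 62.5 mm and 10.7 degrees, less where a joint would pass 70% of its speed; a pose out of reach is approached as far as the arm can. A call with a number of a shift or a turn outside -1 to 1 is refused whole. A call with a gripper value outside its range is refused whole. The fingers move at their own pace and stop on an object; "newtons" is the grip in N (left out, the last holds). Time passes only in rows, so rows that do not move let the fingers close. It gives the time, the measured TCP pose, the force and the opening at its end, in the units of the state.
- robot.state(): the state, without advancing time (a new reading comes with each control period).
- robot.snapshot(name): name is "side" or "top" or "wrist"; returns a dict with "pixels" (420x560x3 uint8, red, green, blue), "z_map" (420x560 float32, m along the optical axis (not along the pixel's ray), 0 where there is no reading), "fx", "fy", "cx", "cy" (pixels), "world_to_cam" (4x4, takes a point from world to camera coordinates). Camera axes: x right, y down, z forward; pixel columns grow to the right and rows downward; lengths in m; the calibration is good to about 2 mm. A picture is of the moment at which its call begins.
- robot.hand_in(): hands the job in, once; it reports no verdict.
The state is a dict: "t": time; "joint_pos": joint angles; "joint_velocities": joint speeds; "tau": joint torques, N m; "tool_pos": TCP position; "tcp_rot": TCP orientation; "force": force on the tool from outside, world axes, zero at the start; "ft_torque": the same for the moment, N m; "opening": opening from 0.0 (shut) to 1.0 (fully open).
Only numpy, scipy, OpenCV 4.12 (cv2) and the standard library are available. Lean on these libraries where they do the work, as an engineer would, in place of code of your own. Each camera call takes 0.05 s, during which the arm holds its last target. There are 200 camera calls.

### The job

Take the winged cap off the cylinder head (a turn anticlockwise frees it, then it lifts straight out) and stand it upright in the empty steel tray without dropping it. Then turn the adjuster thumbscrew that was under it clockwise until it seats, back it off a quarter turn, and finish still gripping the thumbscrew at that setting, as if a mate were about to tighten its lock nut. Leave the other things on the bench where they are.

Things in the scene. Friction and masses are not known exactly. Their poses are not given: they have to be found in the camera images.
- head: The cylinder head, bolted down: a finned aluminium block 176 x 134 mm, 66 mm tall, with a manifold stub at one end (+x). Origin on the bench, under the axis of the round seat flange. x axis along the head towards the stub, z up. Away from the flange nothing on it is over 82 mm above the bench.
- turret (a point): Centre of the top of the head's round seat flange (96 mm wide), 72 mm above the bench, on the axis of cap and thumbscrew; axes as the head's. Two steel claws stand on it at +x and -x, 38 to 44 mm from the axis, 14 mm tall, 26 mm wide, lips reaching in to 30 mm; two stops 9 mm tall; in the middle a boss 42 mm wide, 10 mm tall.
- cap_center (a point): The black winged cap, captive under the claws: a dome 54 mm wide, 60 mm tall, open below (46 mm bore), with a bar grip on top 50 mm long, 14 mm thick, 30 mm tall; 90 mm tall in all, 0.08 to 0.17 kg. This point is its centre, 45 mm above its underside; the bar reaches from 15 to 45 mm above it. x axis along the bar, z up.
- cap: The same cap, origin at the centre of its underside. Two lugs at its foot, in line with the bar, sit under the claws while the bar lies about along the turret's x axis. Turned anticlockwise from above, 0.85 to 1.6 rad past that line, the lugs are clear and it lifts straight up; a stop lies near 2 rad. It must rise 60 mm to clear the thumbscrew inside.
- tray_in (a point): Empty square steel tray fixed on the bench, 140 x 140 mm outside, rim 22 mm high, walls 4 mm; this point is the centre of its inner floor; x and y along its sides. It lies on one side of the head; a socket set of the same outline, 40 mm high, lies on the other.
- adjuster_grip (a point): The adjuster thumbscrew, inside the cap until that is off: a steel bar 36 mm long, 12 mm thick, 26 mm tall on a 10 mm stem, on the turret's axis; this point is the bar's centre, 38 mm above the seat flange. x axis along the bar, z up. Seated, the bar lies along the turret's x axis; a quarter turn short of that it lies across.
- adjuster (a joint): Turn of the thumbscrew in rad, growing clockwise (seen from above); 0 is half a turn before the seat, which is a hard stop. It starts 1.0 to 2.6 rad short of the seat, turns with light friction (about 0.1 N m), does not rise or sink noticeably, and stays where it is left.
- valve: Bystander, to be left alone: engine valve standing on its head, 95 mm tall, 34 mm wide; origin under its centre.
- wrench: Bystander, to be left alone: open spanner lying flat, 170 mm long.
- driver: Bystander, to be left alone: screwdriver lying flat.
- bearing: Bystander, to be left alone: bearing ring lying flat, 52 mm wide, 16 mm high; origin under its centre.
- flapwheel: Bystander, to be left alone: abrasive wheel with an upright shank, 48 mm wide, 50 mm tall; origin under its centre.
- oil: Bystander, to be left alone: closed oil bottle, 60 mm wide, 170 mm tall; origin under its centre.

How it is judged:
By the outcome, as a careful person would: the job done as asked, in the order asked, and still so for the second after the job is handed in, while the arm keeps its last pose, push and grip.
It also fails if it takes over 72 s, if anything falls off the work surface, if the arm or the gripper's body presses on something with over 40 N, if the wrist force passes 120 N, or if a joint passes its speed limit or range.

## Working session

There is one attempt and no reset: what is moved stays moved. The work goes in short steps, Python scripts to look and compute and a tool call to move; the robot and the scene stay as the last step left them, time stands still between calls to the robot, and variables do not carry over. Pictures are saved under pics/ and viewed, about 8 in all and at most 12, crops included, and the job is handed in when it is done.

Besides the shell and the picture viewer there is one more tool, called after "Call:" in YAML: its name, and indented under it one key for each argument. step_arm: Moves the arm, as the interface text tells. Shift numbers are shares of 0.15 m and turn numbers shares of pi/4 rad, none past 1 either way. Its arguments: {"type":"object","properties":{"targets":{"type":"array"},"newtons":{"type":"number"}},"required":["targets"]}

```bash
mkdir -p pics; ls; cat > h.py <<'E'
import numpy as np, cv2
from workcell import robot
def snap(n,f):
    s=robot.snapshot(n); np.savez('pics/'+f+'.npz',**{k:np.array(v) for k,v in s.items()})
    cv2.imwrite('pics/'+f+'.png',s['pixels'][:,:,::-1]); return s
def load(f): return np.load('pics/'+f+'.npz')
def cloud(s):
    z=s['z_map']; v,u=np.mgrid[:z.shape[0],:z.shape[1]]
    P=np.stack([(u-s['cx'])/s['fx']*z,(v-s['cy'])/s['fy']*z,z,np.ones_like(z)],-1)
    W=P@np.linalg.inv(s['world_to_cam']).T
    W=W[...,:3]; W[z==0]=np.nan; return W
E
python3 - <<'E'
from h import *
print(robot.state(), robot.pinch_z)
for n in ('top','side'): 
    s=snap(n,n+'0'); print(n,s['fx'],np.linalg.inv(s['world_to_cam']).round(3).tolist())
E
```

```text
pics
{'t': 0.0, 'joint_pos': array([-1.28402833e+00,  2.76568736e-01,  1.50615152e+00,  3.03194416e-05,
        1.36069287e+00, -1.20980298e-01]), 'joint_velocities': array([ 0.00188823,  0.00186641,  0.00082119,  0.00050152, -0.00055954,
        0.00123072]), 'tau': array([ 1.37004445e-03, -4.16758347e+01, -2.45805466e+01,  1.56638480e-04,
        1.10802168e-02,  1.07920721e-05]), 'tool_pos': array([ 0.2278749 , -0.52733406,  0.23044736]), 'tcp_rot': array([-1.70805728,  1.56897561,  1.84127732]), 'force': array([ 0.63928192,  0.11114475, -0.60724894]), 'ft_torque': array([ 0.04140161, -0.0060197 , -0.023748  ]), 'opening': 0.9946773127132466} -0.0187
top 493.55966224673364 [[-0.01, -0.996, 0.084, 0.471], [-1.0, 0.009, -0.006, 0.001], [0.005, -0.084, -0.996, 1.185], [0.0, 0.0, 0.0, 1.0]]
side 380.0462734942545 [[-0.865, -0.256, 0.432, 0.208], [-0.502, 0.437, -0.746, 0.62], [0.002, -0.863, -0.506, 0.527], [0.0, 0.0, 0.0, 1.0]]
```

View pics/top0.png

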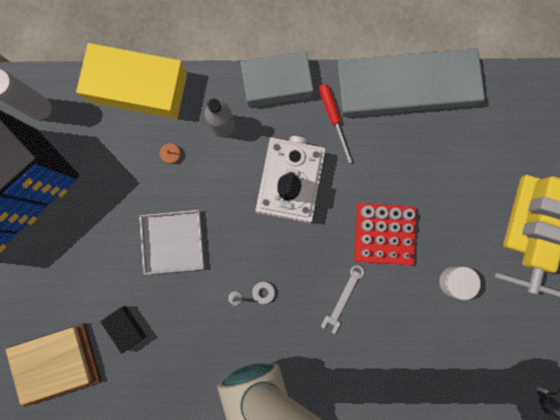

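View pics/side0.png

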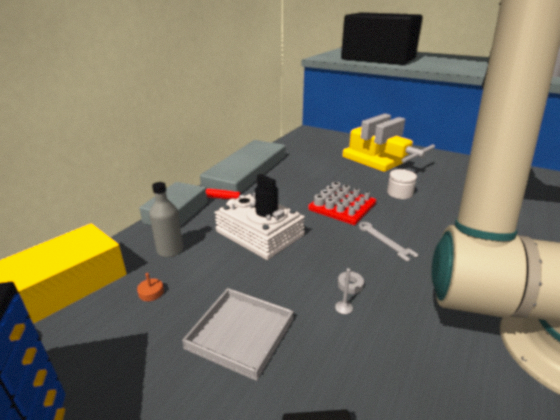

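The top view shows the head at about (290,185), with the cap bar on it at (290,182). The tray is at (172,242), the oil bottle at (218,115) and the valve at (237,298). The side view agrees, and the cap stands on the head. Next I measure the positions from depth.

```bash
python3 - <<'E'
from h import *
s=load('top0'); W=cloud(s)
def reg(u0,u1,v0,v1,z0,z1,W=W):
    P=W[v0:v1,u0:u1].reshape(-1,3); return P[(P[:,2]>z0)&(P[:,2]<z1)]
def rect(P,n):
    r=cv2.minAreaRect((P[:,:2]*1000).astype(np.float32)); print(n,len(P),'mean',P.mean(0).round(4),'rect',np.round(r,1).tolist() if 0 else r)
P=reg(265,325,140,225,.1,.2); rect(P,'cap all'); print('zmax',np.sort(P[:,2])[-5:])
rect(reg(265,325,140,225,.15,.175),'bar top')
rect(reg(250,335,130,225,.055,.075),'head')
rect(reg(130,215,200,285,.012,.03),'tray rim')
rect(reg(130,215,200,285,.001,.01),'tray floor')
rect(reg(225,250,285,310,.03,.11),'valve')
rect(reg(205,235,95,140,.03,.2),'oil')
w=cloud(load('side0'))
P=reg(240,295,165,225,.145,.175,w); rect(P,'side bar'); 
P=reg(240,295,165,225,.163-.008,.175,w); rect(P,'side bar top')
c=load('side0')['pixels']; a=cv2.resize(c[150:270,190:330],None,fx=4,fy=4,interpolation=2)
b=cv2.resize(s['pixels'][130:230,250:335],None,fx=4.8,fy=4.8,interpolation=2)
h=np.zeros((480,800,3),np.uint8); h[:480,:392]=a[:,80:472]; h[:480,392:800]=b
cv2.imwrite('pics/crop0.png',h[:,:,::-1])
E
```

```text
cap all 524 mean [ 0.6159 -0.0253  0.1403] rect ((617.59228515625, -25.331876754760742), (51.74052429199219, 52.116790771484375), 89.29717254638672)
zmax [0.16543551 0.16554297 0.16591214 0.16610255 0.1666859 ]
bar top 157 mean [ 0.6174 -0.0254  0.1619] rect ((618.3140869140625, -25.56292724609375), (13.858643531799316, 50.12566375732422), 76.90017700195312)
head 3154 mean [ 0.6455 -0.0314  0.0662] rect ((649.6962890625, -32.17584991455078), (129.78807067871094, 187.8693389892578), 78.4084701538086)
tray rim 507 mean [0.5037 0.2541 0.0209] rect ((501.8442687988281, 250.46148681640625), (140.10546875, 141.48977661132812), 4.723517417907715)
tray floor 4211 mean [0.5013 0.252  0.004 ] rect ((501.44647216796875, 253.41317749023438), (203.82803344726562, 200.77151489257812), 89.5282974243164)
valve 19 mean [0.369  0.1006 0.0751] rect ((368.70855712890625, 101.15650177001953), (5.263060569763184, 5.065619945526123), 81.81687927246094)
oil 780 mean [0.7737 0.1272 0.1144] rect ((780.7701416015625, 129.92991638183594), (51.73507308959961, 59.310184478759766), 20.30895233154297)
side bar 178 mean [ 0.6142 -0.0211  0.1563] rect ((616.22607421875, -24.561979293823242), (14.997700691223145, 49.71188735961914), 74.9871826171875)
side bar top 106 mean [ 0.6147 -0.0222  0.1604] rect ((616.2754516601562, -24.952903747558594), (14.357452392578125, 49.50864791870117), 75.5611572265625)
```

View pics/crop0.png

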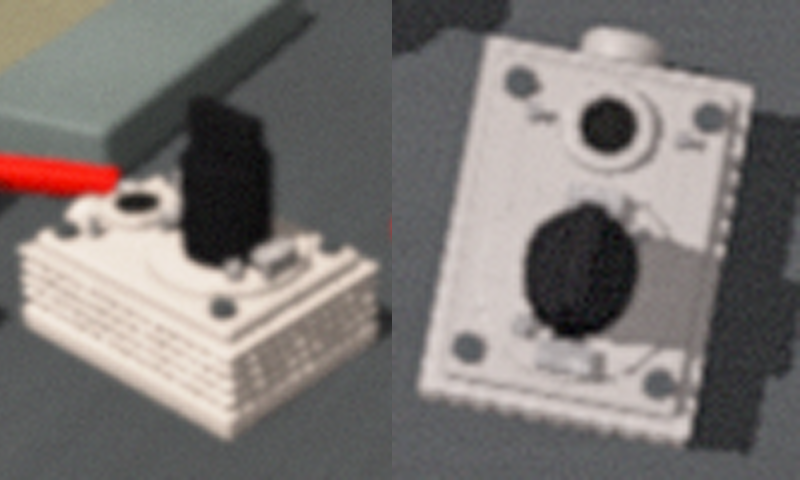

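The head's x axis lies at about -11.6° and the bar at about -13.5° (top -13.1°, side -15°). Its centre is (0.617, -0.025), with its top at 0.162, as expected. The tray centre is (0.502, 0.251). Next I plan the approach.

```bash
cat >> h.py <<'E'
from scipy.spatial.transform import Rotation as Ro
def pose():
    st=robot.state(); return st,st['tool_pos'],Ro.from_euler('xyz',st['tcp_rot'])
def plan(p,jaw=None,near=True):
    """target p, jaw(y-axis) heading in deg (mod 180). prints turn (tool rotvec), then shift after turn, in full-scale units"""
    st,p0,R=pose(); M=R.as_matrix(); h=np.degrees(np.arctan2(M[1,1],M[0,1]))
    print('t',round(st['t'],2),'p',p0.round(4),'jaw',h.round(2),'tilt',M[2].round(4),'q',st['joint_pos'].round(3),'F',st['force'].round(1),'Tz',st['ft_torque'].round(2),'op',round(st['opening'],3))
    for k in ([0] if jaw is None else [0,180,-180]):
        a=h if jaw is None else jaw+k
        if abs((a-h))>200: continue
        y=np.array([np.cos(np.radians(a)),np.sin(np.radians(a)),0]); x=np.array([0,0,-1.]); T=np.stack([x,y,np.cross(x,y)],1)
        rv=(R.inv()*Ro.from_matrix(T)).as_rotvec()
        print(' jaw->',a,'rot',(rv/(np.pi/4)).round(3),'shift(txyz)',(T.T@(np.array(p)-p0)/.15).round(3))
E
python3 - <<'E'
from h import *
plan([.617,-.0253,.25],76.5)
E
```

```text
t 0.1 p [ 0.2279 -0.5274  0.2305] jaw -66.64 tilt [-1.0e+00 -1.6e-03 -2.0e-04] q [-1.284  0.277  1.506  0.     1.361 -0.121] F [-0.1 -0.   0.3] Tz [ 0.03 -0.01 -0.  ] op 1.004
 jaw-> 76.5 rot [-3.181e+00 -3.000e-03  1.000e-03] shift(txyz) [-0.13   3.86   1.741]
 jaw-> -103.5 rot [0.819 0.    0.002] shift(txyz) [-0.13  -3.86  -1.741]
```

Call:
step_arm:
  targets:
    - {"rx":0.2,"grip":-1}
    - {"rx":0.2}
    - {"rx":0.2}
    - {"rx":0.2}
    - {"tx":-0.01,"ty":-0.25,"tz":-0.11}
    - {"tx":-0.01,"ty":-0.25,"tz":-0.11}
    - {"tx":-0.01,"ty":-0.25,"tz":-0.11}
    - {"tx":-0.01,"ty":-0.25,"tz":-0.11}
    - {"tx":-0.01,"ty":-0.25,"tz":-0.11}
    - {"tx":-0.01,"ty":-0.25,"tz":-0.11}
    - {"tx":-0.01,"ty":-0.25,"tz":-0.11}
    - {"tx":-0.01,"ty":-0.25,"tz":-0.11}
    - {"tx":-0.01,"ty":-0.25,"tz":-0.11}
    - {"tx":-0.01,"ty":-0.25,"tz":-0.11}
    - {"tx":-0.01,"ty":-0.25,"tz":-0.11}
    - {"tx":-0.01,"ty":-0.25,"tz":-0.11}
    - {"tx":-0.01,"ty":-0.25,"tz":-0.11}
    - {"tx":0}

```text
$.targets[0]: bad value
```

```bash
python3 - <<'E'
from h import *
plan([.617,-.0253,.25],76.5)
s=snap('wrist','w0'); print(np.linalg.inv(s['world_to_cam']).round(3).tolist())
W=cloud(s)
P=W.reshape(-1,3); P=P[(P[:,2]>.15)&(P[:,2]<.175)&(np.hypot(P[:,0]-.617,P[:,1]+.025)<.06)]
print(len(P), P.mean(0) if len(P) else '', cv2.minAreaRect((P[:,:2]*1000).astype(np.float32)) if len(P)>3 else '')
E
```

```text
t 0.1 p [ 0.2279 -0.5274  0.2305] jaw -66.64 tilt [-1.0e+00 -1.6e-03 -2.0e-04] q [-1.284  0.277  1.506  0.     1.361 -0.121] F [-0.1 -0.   0.3] Tz [ 0.03 -0.01 -0.  ] op 1.004
 jaw-> 76.5 rot [-3.181e+00 -3.000e-03  1.000e-03] shift(txyz) [-0.13   3.86   1.741]
 jaw-> -103.5 rot [0.819 0.    0.002] shift(txyz) [-0.13  -3.86  -1.741]
[[0.397, -0.872, -0.287, 0.301], [-0.918, -0.378, -0.122, -0.496], [-0.002, 0.311, -0.95, 0.372], [0.0, 0.0, 0.0, 1.0]]
0
```

Call:
step_arm:
  targets:
    - {"tx":0,"ty":0,"tz":0,"rx":0.2,"ry":0,"rz":0,"grip":-1}
    - {"tx":0,"ty":0,"tz":0,"rx":0.2,"ry":0,"rz":0,"grip":-1}
    - {"tx":0,"ty":0,"tz":0,"rx":0.2,"ry":0,"rz":0,"grip":-1}
    - {"tx":0,"ty":0,"tz":0,"rx":0.2,"ry":0,"rz":0,"grip":-1}
    - {"tx":-0.01,"ty":-0.25,"tz":-0.11,"rx":0,"ry":0,"rz":0,"grip":-1}
    - {"tx":-0.01,"ty":-0.25,"tz":-0.11,"rx":0,"ry":0,"rz":0,"grip":-1}
    - {"tx":-0.01,"ty":-0.25,"tz":-0.11,"rx":0,"ry":0,"rz":0,"grip":-1}
    - {"tx":-0.01,"ty":-0.25,"tz":-0.11,"rx":0,"ry":0,"rz":0,"grip":-1}
    - {"tx":-0.01,"ty":-0.25,"tz":-0.11,"rx":0,"ry":0,"rz":0,"grip":-1}
    - {"tx":-0.01,"ty":-0.25,"tz":-0.11,"rx":0,"ry":0,"rz":0,"grip":-1}
    - {"tx":-0.01,"ty":-0.25,"tz":-0.11,"rx":0,"ry":0,"rz":0,"grip":-1}
    - {"tx":-0.01,"ty":-0.25,"tz":-0.11,"rx":0,"ry":0,"rz":0,"grip":-1}
    - {"tx":-0.01,"ty":-0.25,"tz":-0.11,"rx":0,"ry":0,"rz":0,"grip":-1}
    - {"tx":-0.01,"ty":-0.25,"tz":-0.11,"rx":0,"ry":0,"rz":0,"grip":-1}
    - {"tx":-0.01,"ty":-0.25,"tz":-0.11,"rx":0,"ry":0,"rz":0,"grip":-1}
    - {"tx":0,"ty":0,"tz":0,"rx":0,"ry":0,"rz":0,"grip":-1}

```text
t: 2.15
tool_pos: [0.4965, -0.1629, 0.2476]
tcp_rot: [-1.59, 1.57, 1.335]
force: [-0.8, -0.3, 0.5]
opening: 1.001
```

```bash
python3 - <<'E'
from h import *
plan([.617,-.0253,.25],76.5)
s=snap('wrist','w0'); print(np.linalg.inv(s['world_to_cam']).round(3).tolist())
W=cloud(s)
P=W.reshape(-1,3); P=P[(P[:,2]>.15)&(P[:,2]<.175)&(np.hypot(P[:,0]-.617,P[:,1]+.025)<.06)]
print(len(P), P.mean(0) if len(P) else '', cv2.minAreaRect((P[:,:2]*1000).astype(np.float32)) if len(P)>3 else '')
E
```

```text
t 2.15 p [ 0.4965 -0.1629  0.2476] jaw -102.41 tilt [-1.e+00 -8.e-04 -0.e+00] q [-4.510e-01  1.880e-01  1.585e+00  1.000e-03  1.370e+00  1.336e+00] F [-0.8 -0.3  0.5] Tz [-0.04  0.02 -0.03] op 1.001
 jaw-> 76.5 rot [-3.976e+00 -2.000e-03 -0.000e+00] shift(txyz) [-0.016  1.08   0.567]
 jaw-> -103.5 rot [ 0.024 -0.     0.001] shift(txyz) [-0.016 -1.08  -0.567]
[[-0.214, -0.928, -0.304, 0.574], [-0.977, 0.203, 0.068, -0.18], [-0.001, 0.312, -0.95, 0.389], [0.0, 0.0, 0.0, 1.0]]
2306 [ 0.61733849 -0.02768019  0.15878383] ((617.1766357421875, -25.604942321777344), (15.52685832977295, 49.939178466796875), 75.4893798828125)
```

Call:
step_arm:
  targets:
    - {"tx":0,"ty":-0.216,"tz":-0.11,"rx":0.008,"ry":0,"rz":0,"grip":-1}
    - {"tx":0,"ty":-0.216,"tz":-0.11,"rx":0.008,"ry":0,"rz":0,"grip":-1}
    - {"tx":0,"ty":-0.216,"tz":-0.11,"rx":0.008,"ry":0,"rz":0,"grip":-1}
    - {"tx":0,"ty":-0.216,"tz":-0.11,"rx":0.008,"ry":0,"rz":0,"grip":-1}
    - {"tx":0,"ty":-0.216,"tz":-0.11,"rx":0.008,"ry":0,"rz":0,"grip":-1}
    - {"tx":0,"ty":0,"tz":0,"rx":0,"ry":0,"rz":0,"grip":-1}

```text
t: 2.95
tool_pos: [0.6138, -0.0261, 0.247]
tcp_rot: [0.241, 1.57, 3.132]
force: [-0.5, -0.4, -0.5]
opening: 1.002
```

```bash
python3 - <<'E'
from h import *
plan([.617,-.0255,.137],75.8)
s=snap('wrist','w1')
W=cloud(s)
P=W.reshape(-1,3); P=P[(P[:,2]>.155)&(P[:,2]<.175)&(np.hypot(P[:,0]-.617,P[:,1]+.025)<.04)]
print(len(P), P.mean(0) if len(P) else '', cv2.minAreaRect((P[:,:2]*1000).astype(np.float32)) if len(P)>3 else '')
E
```

```text
t 2.95 p [ 0.6138 -0.0261  0.247 ] jaw -104.36 tilt [-1.e+00  1.e-04  6.e-04] q [-0.156  0.328  1.389 -0.     1.425  1.666] F [-0.5 -0.4 -0.5] Tz [-0.01 -0.    0.01] op 1.002
 jaw-> 75.8 rot [ 3.996e+00 -0.000e+00 -1.000e-03] shift(txyz) [0.734 0.009 0.019]
 jaw-> -104.2 rot [-0.004  0.001 -0.   ] shift(txyz) [ 0.734 -0.009 -0.019]
1191 [ 0.6190601  -0.02528589  0.16044618] ((617.7872924804688, -24.9251651763916), (14.051671981811523, 49.474876403808594), 76.75337219238281)
```

Call:
step_arm:
  targets:
    - {"tx":0.15,"ty":-0.005,"tz":-0.02,"rx":-0.008,"ry":0,"rz":0,"grip":-1}
    - {"tx":0.15,"ty":0,"tz":0,"rx":0,"ry":0,"rz":0,"grip":-1}
    - {"tx":0.15,"ty":0,"tz":0,"rx":0,"ry":0,"rz":0,"grip":-1}
    - {"tx":0.15,"ty":0,"tz":0,"rx":0,"ry":0,"rz":0,"grip":-1}
    - {"tx":0.1,"ty":0,"tz":0,"rx":0,"ry":0,"rz":0,"grip":-1}
    - {"tx":0.03,"ty":0,"tz":0,"rx":0,"ry":0,"rz":0,"grip":-0.5}
    - {"tx":0,"ty":0,"tz":0,"rx":0,"ry":0,"rz":0,"grip":0}
    - {"tx":0,"ty":0,"tz":0,"rx":0,"ry":0,"rz":0,"grip":0.4}
    - {"tx":0,"ty":0,"tz":0,"rx":0,"ry":0,"rz":0,"grip":1}
    - {"tx":0,"ty":0,"tz":0,"rx":0,"ry":0,"rz":0,"grip":1}
    - {"tx":0,"ty":0,"tz":0,"rx":0,"ry":0,"rz":0,"grip":1}
    - {"tx":0,"ty":0,"tz":0,"rx":0,"ry":0,"rz":0,"grip":1}
  newtons: 60

```text
t: 4.5
tool_pos: [0.6166, -0.0264, 0.139]
tcp_rot: [-2.977, 1.569, -0.081]
force: [0.1, 1.0, 4.0]
opening: 0.15
```

```bash
python3 - <<'E'
from h import *
plan([.617,-.0255,.137],76.1)
E
```

```text
t 4.5 p [ 0.6166 -0.0264  0.139 ] jaw -104.07 tilt [-1.0e+00 -2.0e-04 -1.3e-03] q [-0.156  0.399  1.555  0.     1.186  1.661] F [0.1 1.  4. ] Tz [0.11 0.02 0.03] op 0.15
 jaw-> 76.1 rot [3.996e+00 0.000e+00 3.000e-03] shift(txyz) [0.013 0.007 0.001]
 jaw-> -103.9 rot [-0.004 -0.002  0.   ] shift(txyz) [ 0.013 -0.007 -0.001]
```

Call:
step_arm:
  targets:
    - {"tx":0,"ty":0,"tz":0,"rx":-0.1,"ry":0,"rz":0,"grip":1}
    - {"tx":0,"ty":0,"tz":0,"rx":-0.1,"ry":0,"rz":0,"grip":1}
    - {"tx":0,"ty":0,"tz":0,"rx":-0.1,"ry":0,"rz":0,"grip":1}
    - {"tx":0,"ty":0,"tz":0,"rx":-0.1,"ry":0,"rz":0,"grip":1}
    - {"tx":0,"ty":0,"tz":0,"rx":-0.1,"ry":0,"rz":0,"grip":1}
    - {"tx":0,"ty":0,"tz":0,"rx":-0.1,"ry":0,"rz":0,"grip":1}
    - {"tx":0,"ty":0,"tz":0,"rx":-0.1,"ry":0,"rz":0,"grip":1}
    - {"tx":0,"ty":0,"tz":0,"rx":-0.1,"ry":0,"rz":0,"grip":1}
  newtons: 70

```text
t: 5.5
tool_pos: [0.6168, -0.0268, 0.1389]
tcp_rot: [2.428, 1.569, -0.329]
force: [-0.3, -0.1, 3.5]
opening: 0.149
```

```bash
python3 - <<'E'
from h import *
plan([.617,-.0255,.137])
E
```

```text
t 5.5 p [ 0.6168 -0.0268  0.1389] jaw -67.94 tilt [-1.      0.0012 -0.0014] q [-0.156  0.399  1.555 -0.     1.186  1.03 ] F [-0.3 -0.1  3.5] Tz [-0.09 -0.09 -0.06] op 0.149
 jaw-> -67.93554981258887 rot [ 0.    -0.002 -0.002] shift(txyz) [ 0.013 -0.007 -0.004]
```

Turning is light and true. I continue to about 1.22 rad past the line, then lift a little as a test.

Call:
step_arm:
  targets:
    - {"tx":0,"ty":0,"tz":0,"rx":-0.1,"ry":0,"rz":0,"grip":1}
    - {"tx":0,"ty":0,"tz":0,"rx":-0.1,"ry":0,"rz":0,"grip":1}
    - {"tx":0,"ty":0,"tz":0,"rx":-0.1,"ry":0,"rz":0,"grip":1}
    - {"tx":0,"ty":0,"tz":0,"rx":-0.1,"ry":0,"rz":0,"grip":1}
    - {"tx":0,"ty":0,"tz":0,"rx":-0.1,"ry":0,"rz":0,"grip":1}
    - {"tx":0,"ty":0,"tz":0,"rx":-0.1,"ry":0,"rz":0,"grip":1}
    - {"tx":0,"ty":0,"tz":0,"rx":-0.1,"ry":0,"rz":0,"grip":1}
    - {"tx":0,"ty":0,"tz":0,"rx":-0.1,"ry":0,"rz":0,"grip":1}
    - {"tx":0,"ty":0,"tz":0,"rx":0,"ry":0,"rz":0,"grip":1}
    - {"tx":-0.03,"ty":0,"tz":0,"rx":0,"ry":0,"rz":0,"grip":1}
    - {"tx":-0.03,"ty":0,"tz":0,"rx":0,"ry":0,"rz":0,"grip":1}
    - {"tx":0,"ty":0,"tz":0,"rx":0,"ry":0,"rz":0,"grip":1}
  newtons: 70

```text
t: 7.0
tool_pos: [0.6154, -0.0266, 0.1473]
tcp_rot: [-0.857, 1.569, -2.987]
force: [-0.7, 0.5, -0.8]
opening: 0.15
```

```bash
python3 - <<'E'
from h import *
plan([.617,-.0255,.25])
s=snap('side','s1'); cv2.imwrite('pics/s1c.png',cv2.resize(s['pixels'][100:280,160:340],None,fx=3,fy=3)[:,:,::-1])
E
```

```text
t 7.0 p [ 0.6154 -0.0266  0.1473] jaw -32.08 tilt [-1.     -0.0013  0.0012] q [-1.560e-01  3.930e-01  1.543e+00 -1.000e-03  1.207e+00  4.040e-01] F [-0.7  0.5 -0.8] Tz [-0.01 -0.03  0.  ] op 0.15
 jaw-> -32.0846123793182 rot [0.    0.001 0.002] shift(txyz) [-0.685  0.005 -0.012]
```

View pics/s1c.png

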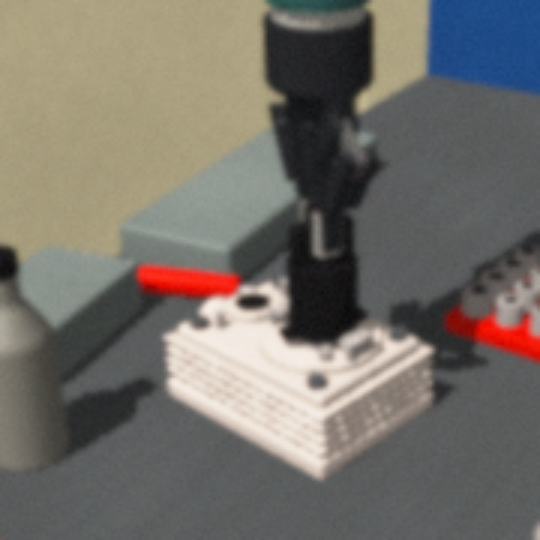

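Call:
step_arm:
  targets:
    - {"tx":-0.06,"ty":0.005,"tz":-0.01,"rx":0,"ry":0,"rz":0,"grip":1}
    - {"tx":-0.1,"ty":0,"tz":0,"rx":0,"ry":0,"rz":0,"grip":1}
    - {"tx":-0.1,"ty":0,"tz":0,"rx":0,"ry":0,"rz":0,"grip":1}
    - {"tx":-0.1,"ty":0,"tz":0,"rx":0,"ry":0,"rz":0,"grip":1}
    - {"tx":-0.1,"ty":0,"tz":0,"rx":0,"ry":0,"rz":0,"grip":1}
    - {"tx":-0.1,"ty":0,"tz":0,"rx":0,"ry":0,"rz":0,"grip":1}
    - {"tx":-0.15,"ty":0,"tz":0,"rx":0,"ry":0,"rz":0,"grip":1}
    - {"tx":-0.15,"ty":0,"tz":0,"rx":0,"ry":0,"rz":0,"grip":1}
    - {"tx":-0.05,"ty":0,"tz":0,"rx":0,"ry":0,"rz":0,"grip":1}
    - {"tx":0,"ty":0,"tz":0,"rx":0,"ry":0,"rz":0,"grip":1}

```text
t: 8.3
tool_pos: [0.6176, -0.0257, 0.2841]
tcp_rot: [1.767, 1.57, -0.363]
force: [-0.4, 0.7, -1.9]
opening: 0.148
```

```bash
python3 - <<'E'
from h import *
plan([.502,.251,.27])
snap('side','s2')
E
```

```text
t 8.3 p [ 0.6176 -0.0257  0.2841] jaw -32.08 tilt [-1.e+00  7.e-04 -1.e-04] q [-0.154  0.319  1.313 -0.     1.509  0.406] F [-0.4  0.7 -1.9] Tz [0.03 0.03 0.02] op 0.148
 jaw-> -32.077204020528626 rot [ 0.    -0.    -0.001] shift(txyz) [ 0.094 -1.633 -1.154]
```

View pics/s2.png

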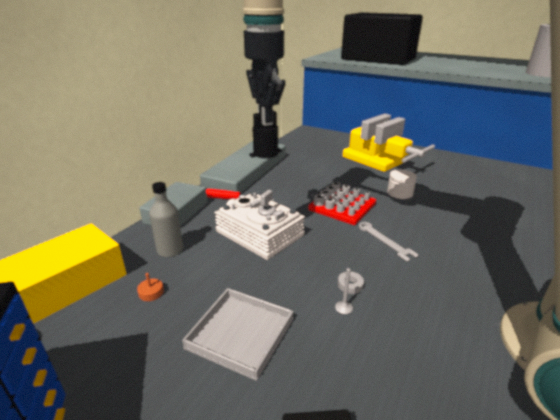

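The cap is held at (265,133), well clear of the head, and the thumbscrew is exposed at about (265,203). I carry it to the tray.

Call:
step_arm:
  targets:
    - {"tx":0,"ty":-0.08,"tz":-0.057,"rx":0,"ry":0,"rz":0,"grip":1}
    - {"tx":0,"ty":-0.163,"tz":-0.115,"rx":0,"ry":0,"rz":0,"grip":1}
    - {"tx":0,"ty":-0.163,"tz":-0.115,"rx":0,"ry":0,"rz":0,"grip":1}
    - {"tx":0,"ty":-0.163,"tz":-0.115,"rx":0,"ry":0,"rz":0,"grip":1}
    - {"tx":0,"ty":-0.163,"tz":-0.115,"rx":0,"ry":0,"rz":0,"grip":1}
    - {"tx":0,"ty":-0.163,"tz":-0.115,"rx":0,"ry":0,"rz":0,"grip":1}
    - {"tx":0,"ty":-0.163,"tz":-0.115,"rx":0,"ry":0,"rz":0,"grip":1}
    - {"tx":0,"ty":-0.163,"tz":-0.115,"rx":0,"ry":0,"rz":0,"grip":1}
    - {"tx":0,"ty":-0.163,"tz":-0.115,"rx":0,"ry":0,"rz":0,"grip":1}
    - {"tx":0,"ty":-0.163,"tz":-0.115,"rx":0,"ry":0,"rz":0,"grip":1}
    - {"tx":0,"ty":-0.08,"tz":-0.057,"rx":0,"ry":0,"rz":0,"grip":1}
    - {"tx":0,"ty":0,"tz":0,"rx":0,"ry":0,"rz":0,"grip":1}

```text
t: 9.85
tool_pos: [0.5016, 0.2506, 0.2834]
tcp_rot: [-0.213, 1.57, -2.341]
force: [-0.3, -0.1, -1.5]
opening: 0.142
```

```bash
python3 - <<'E'
from h import *
plan([.502,.251,.075])
s=snap('top','t2'); W=cloud(s); P=W[120:230,255:330].reshape(-1,3)
P=P[(P[:,2]>.098)&(P[:,2]<.13)&(np.hypot(P[:,0]-.617,P[:,1]+.0255)<.03)]
print('screw',len(P),P.mean(0),cv2.minAreaRect((P[:,:2]*1000).astype(np.float32)))
a=cv2.resize(s['pixels'][150:220,255:325],None,fx=7,fy=7,interpolation=2)
cv2.imwrite('pics/t2c.png',a[:,:,::-1])
s=snap('side','s3'); W=cloud(s); P=W[100:350,150:330].reshape(-1,3)
Q=P[(np.hypot(P[:,0]-.502,P[:,1]-.251)<.05)&(P[:,2]>.02)]; print('cap low z',np.percentile(Q[:,2],[0,1,5]))
P=P[(P[:,2]>.098)&(P[:,2]<.13)&(np.hypot(P[:,0]-.617,P[:,1]+.0255)<.03)]
print('screw side',len(P),P.mean(0),cv2.minAreaRect((P[:,:2]*1000).astype(np.float32)))
E
```

```text
t 9.85 p [0.5016 0.2506 0.2834] jaw -31.96 tilt [-1.e+00 -2.e-04  9.e-04] q [ 0.34   0.23   1.44  -0.     1.472  0.897] F [-0.3 -0.1 -1.5] Tz [-0.03  0.02  0.04] op 0.142
 jaw-> -31.96360860709833 rot [0.    0.001 0.   ] shift(txyz) [ 1.389e+00  1.000e-03 -4.000e-03]
screw 114 [ 0.61708032 -0.02540962  0.11973535] ((617.9464721679688, -25.497591018676758), (34.7695198059082, 11.509416580200195), 88.5843276977539)
cap low z [0.21681517 0.21943382 0.22471184]
screw side 142 [ 0.61391954 -0.02164802  0.11403686] ((616.676025390625, -24.561498641967773), (13.436243057250977, 36.897186279296875), 0.9933876395225525)
```

View pics/t2c.png

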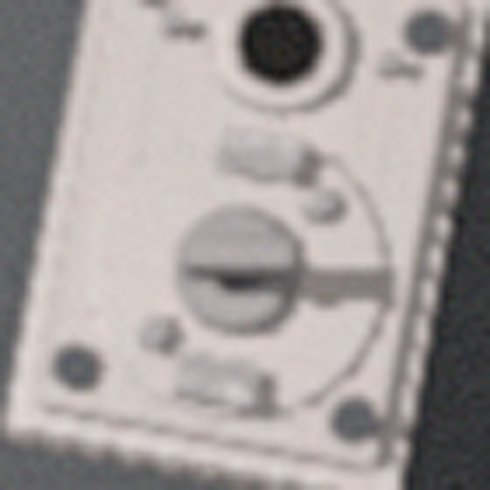

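The screw bar lies at about 90° in the world frame, about 1.77 rad short of the seat, which is inside the stated range. I lower the cap.

Call:
step_arm:
  targets:
    - {"tx":0.1,"ty":0,"tz":0,"rx":0,"ry":0,"rz":0,"grip":1}
    - {"tx":0.18,"ty":0,"tz":0,"rx":0,"ry":0,"rz":0,"grip":1}
    - {"tx":0.18,"ty":0,"tz":0,"rx":0,"ry":0,"rz":0,"grip":1}
    - {"tx":0.18,"ty":0,"tz":0,"rx":0,"ry":0,"rz":0,"grip":1}
    - {"tx":0.18,"ty":0,"tz":0,"rx":0,"ry":0,"rz":0,"grip":1}
    - {"tx":0.18,"ty":0,"tz":0,"rx":0,"ry":0,"rz":0,"grip":1}
    - {"tx":0.18,"ty":0,"tz":0,"rx":0,"ry":0,"rz":0,"grip":1}
    - {"tx":0.1,"ty":0,"tz":0,"rx":0,"ry":0,"rz":0,"grip":1}
    - {"tx":0.06,"ty":0,"tz":0,"rx":0,"ry":0,"rz":0,"grip":1}
    - {"tx":0.03,"ty":0,"tz":0,"rx":0,"ry":0,"rz":0,"grip":1}
    - {"tx":0,"ty":0,"tz":0,"rx":0,"ry":0,"rz":0,"grip":1}
    - {"tx":0,"ty":0,"tz":0,"rx":0,"ry":0,"rz":0,"grip":1}

```text
t: 11.45
tool_pos: [0.5028, 0.2502, 0.079]
tcp_rot: [2.416, 1.569, 0.285]
force: [0.2, -0.1, -1.2]
opening: 0.149
```

Call:
step_arm:
  targets:
    - {"tx":0.015,"ty":0,"tz":0,"rx":0,"ry":0,"rz":0,"grip":1}
    - {"tx":0.015,"ty":0,"tz":0,"rx":0,"ry":0,"rz":0,"grip":1}
    - {"tx":0.01,"ty":0,"tz":0,"rx":0,"ry":0,"rz":0,"grip":1}
    - {"tx":0.01,"ty":0,"tz":0,"rx":0,"ry":0,"rz":0,"grip":1}
    - {"tx":0,"ty":0,"tz":0,"rx":0,"ry":0,"rz":0,"grip":1}

```text
t: 12.08
tool_pos: [0.5023, 0.25, 0.071]
tcp_rot: [1.916, 1.571, -0.215]
force: [-0.6, -0.7, 3.1]
opening: 0.145
```

Contact: the vertical force went from -1.2 to +3.1 N at the expected height. I release and rise.

Call:
step_arm:
  targets:
    - {"tx":0,"ty":0,"tz":0,"rx":0,"ry":0,"rz":0,"grip":0.5}
    - {"tx":0,"ty":0,"tz":0,"rx":0,"ry":0,"rz":0,"grip":0.2}
    - {"tx":0,"ty":0,"tz":0,"rx":0,"ry":0,"rz":0,"grip":-0.2}
    - {"tx":0,"ty":0,"tz":0,"rx":0,"ry":0,"rz":0,"grip":-0.4}
    - {"tx":0,"ty":0,"tz":0,"rx":0,"ry":0,"rz":0,"grip":-0.4}
    - {"tx":-0.05,"ty":0,"tz":0,"rx":0,"ry":0,"rz":0,"grip":-0.4}
    - {"tx":-0.15,"ty":0,"tz":0,"rx":0,"ry":0,"rz":0,"grip":-0.4}
    - {"tx":-0.2,"ty":0,"tz":0,"rx":0,"ry":0,"rz":0,"grip":-0.4}
    - {"tx":-0.2,"ty":0,"tz":0,"rx":0,"ry":0,"rz":0,"grip":-0.4}
    - {"tx":-0.2,"ty":0,"tz":0,"rx":0,"ry":0,"rz":0,"grip":-0.4}
    - {"tx":-0.2,"ty":0,"tz":0,"rx":0,"ry":0,"rz":0,"grip":-0.4}
    - {"tx":0,"ty":0,"tz":0,"rx":0,"ry":0,"rz":0,"grip":-0.4}

```text
t: 13.58
tool_pos: [0.5039, 0.2505, 0.2238]
tcp_rot: [2.449, 1.564, 0.318]
force: [0.1, -0.1, 0.3]
opening: 0.699
```

```bash
python3 - <<'E'
from h import *
plan([.617,-.0255,.22],0)
s=snap('side','s4')
W=cloud(s); P=W.reshape(-1,3); P=P[(np.hypot(P[:,0]-.502,P[:,1]-.25)<.045)&(P[:,2]>.07)&(P[:,2]<.15)]; print('cap top',np.sort(P[:,2])[-5:], P.mean(0))
E
```

```text
t 13.57 p [0.5039 0.2505 0.2238] jaw -32.07 tilt [-1.      0.0041 -0.0049] q [ 0.338  0.258  1.549 -0.     1.328  0.898] F [ 0.1 -0.1  0.3] Tz [-0.02 -0.01 -0.  ] op 0.699
 jaw-> 0 rot [-0.713 -0.005 -0.007] shift(txyz) [0.026 0.754 1.84 ]
 jaw-> -180 rot [ 3.287 -0.009  0.006] shift(txyz) [ 0.026 -0.754 -1.84 ]
cap top [0.09546708 0.09555885 0.09584703 0.09620042 0.09621607] [0.4997037  0.25360817 0.08579953]
```

View pics/s4.png

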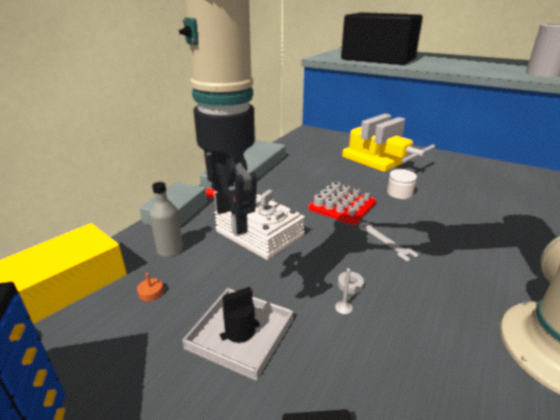

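The cap stands upright in the tray at (238,315). Now to the thumbscrew, with the jaws across its bar (heading 0).

Call:
step_arm:
  targets:
    - {"tx":0,"ty":0,"tz":0,"rx":-0.178,"ry":0,"rz":0,"grip":-0.4}
    - {"tx":0,"ty":0,"tz":0,"rx":-0.178,"ry":0,"rz":0,"grip":-0.4}
    - {"tx":0,"ty":0,"tz":0,"rx":-0.178,"ry":0,"rz":0,"grip":-0.4}
    - {"tx":0,"ty":0,"tz":0,"rx":-0.178,"ry":0,"rz":0,"grip":-0.4}
    - {"tx":0,"ty":0.075,"tz":0.184,"rx":0,"ry":0,"rz":0,"grip":-0.4}
    - {"tx":0,"ty":0.075,"tz":0.184,"rx":0,"ry":0,"rz":0,"grip":-0.4}
    - {"tx":0,"ty":0.075,"tz":0.184,"rx":0,"ry":0,"rz":0,"grip":-0.4}
    - {"tx":0,"ty":0.075,"tz":0.184,"rx":0,"ry":0,"rz":0,"grip":-0.4}
    - {"tx":0,"ty":0.075,"tz":0.184,"rx":0,"ry":0,"rz":0,"grip":-0.4}
    - {"tx":0,"ty":0.075,"tz":0.184,"rx":0,"ry":0,"rz":0,"grip":-0.4}
    - {"tx":0,"ty":0.075,"tz":0.184,"rx":0,"ry":0,"rz":0,"grip":-0.4}
    - {"tx":0,"ty":0.075,"tz":0.184,"rx":0,"ry":0,"rz":0,"grip":-0.4}
    - {"tx":0,"ty":0.075,"tz":0.184,"rx":0,"ry":0,"rz":0,"grip":-0.4}
    - {"tx":0,"ty":0.075,"tz":0.184,"rx":0,"ry":0,"rz":0,"grip":-0.4}
    - {"tx":0,"ty":0,"tz":0,"rx":0,"ry":0,"rz":0,"grip":-0.4}

```text
t: 15.5
tool_pos: [0.6145, -0.0279, 0.2189]
tcp_rot: [-1.491, 1.568, -3.065]
force: [0.5, 0.8, 0.7]
opening: 0.702
```

```bash
python3 - <<'E'
from h import *
s=snap('wrist','w2'); W=cloud(s)
P=W.reshape(-1,3); P=P[(P[:,2]>.112)&(P[:,2]<.135)&(np.hypot(P[:,0]-.617,P[:,1]+.0255)<.025)]
print(len(P),P.mean(0),cv2.minAreaRect((P[:,:2]*1000).astype(np.float32)))
plan([.617,-.0255,.093],0)
# head direction from wrist view
P=W.reshape(-1,3); P=P[(P[:,2]>.058)&(P[:,2]<.078)&(abs(P[:,0]-.64)<.15)&(abs(P[:,1]+.03)<.12)]
print('head',cv2.minAreaRect((P[:,:2]*1000).astype(np.float32)))
cv2.imwrite('pics/w2.png',s['pixels'][:,:,::-1])
E
```

```text
685 [ 0.61736594 -0.02299577  0.12109736] ((617.2559204101562, -24.132200241088867), (35.298126220703125, 11.92827033996582), 89.79381561279297)
t 15.55 p [ 0.6139 -0.0265  0.2191] jaw -0.13 tilt [-1.0e+00 -3.1e-03 -9.0e-04] q [-0.157  0.344  1.435  0.     1.366 -0.154] F [-0.8 -0.2 -0.3] Tz [-0.01 -0.03 -0.01] op 0.7
 jaw-> 0 rot [-0.003 -0.001  0.004] shift(txyz) [ 0.841  0.02  -0.007]
 jaw-> 180 rot [3.997e+00 6.000e-03 2.000e-03] shift(txyz) [ 0.841 -0.02   0.007]
 jaw-> -180 rot [3.997e+00 6.000e-03 2.000e-03] shift(txyz) [ 0.841 -0.02   0.007]
head ((651.8060302734375, -31.312782287597656), (115.60308837890625, 180.3155975341797), 78.57719421386719)
```

View pics/w2.png

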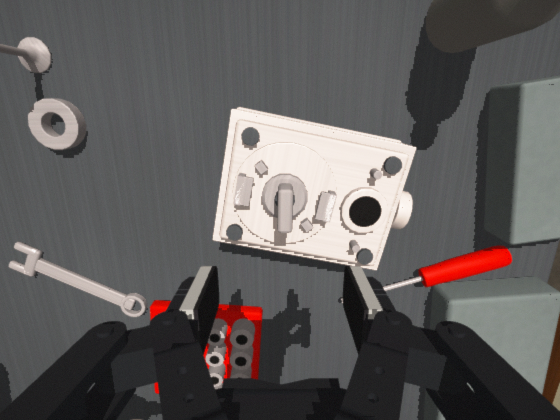

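The screw bar is at (284,205), along world y, between the claws. I descend, checking height before closing.

Call:
step_arm:
  targets:
    - {"tx":0.15,"ty":0.02,"tz":-0.007,"rx":0,"ry":0,"rz":0,"grip":-0.4}
    - {"tx":0.15,"ty":0,"tz":0,"rx":0,"ry":0,"rz":0,"grip":-0.4}
    - {"tx":0.15,"ty":0,"tz":0,"rx":0,"ry":0,"rz":0,"grip":-0.4}
    - {"tx":0.15,"ty":0,"tz":0,"rx":0,"ry":0,"rz":0,"grip":-0.4}
    - {"tx":0.1,"ty":0,"tz":0,"rx":0,"ry":0,"rz":0,"grip":-0.2}
    - {"tx":0.1,"ty":0,"tz":0,"rx":0,"ry":0,"rz":0,"grip":0}
    - {"tx":0.02,"ty":0,"tz":0,"rx":0,"ry":0,"rz":0,"grip":0.1}
    - {"tx":0,"ty":0,"tz":0,"rx":0,"ry":0,"rz":0,"grip":0.1}

```text
t: 16.55
tool_pos: [0.6179, -0.025, 0.098]
tcp_rot: [1.328, 1.57, -0.243]
force: [0.6, -0.3, -0.2]
opening: 0.45
```

```bash
python3 - <<'E'
from h import *
plan([.617,-.0255,.094],0)
E
```

```text
t 16.55 p [ 0.6179 -0.025   0.098 ] jaw -0.03 tilt [-1.e+00  5.e-04  1.e-04] q [-0.153  0.437  1.605 -0.     1.099 -0.152] F [ 0.6 -0.3 -0.2] Tz [-0.01  0.05 -0.01] op 0.45
 jaw-> 0 rot [-0.001  0.    -0.001] shift(txyz) [ 0.027 -0.006  0.003]
 jaw-> 180 rot [ 3.999e+00 -1.000e-03 -0.000e+00] shift(txyz) [ 0.027  0.006 -0.003]
 jaw-> -180 rot [ 3.999e+00 -1.000e-03 -0.000e+00] shift(txyz) [ 0.027  0.006 -0.003]
```

Call:
step_arm:
  targets:
    - {"tx":0.02,"ty":-0.005,"tz":0,"rx":0,"ry":0,"rz":0,"grip":0.3}
    - {"tx":0,"ty":0,"tz":0,"rx":0,"ry":0,"rz":0,"grip":0.5}
    - {"tx":0,"ty":0,"tz":0,"rx":0,"ry":0,"rz":0,"grip":1}
    - {"tx":0,"ty":0,"tz":0,"rx":0,"ry":0,"rz":0,"grip":1}
    - {"tx":0,"ty":0,"tz":0,"rx":0,"ry":0,"rz":0,"grip":1}
    - {"tx":0,"ty":0,"tz":0,"rx":0,"ry":0,"rz":0,"grip":1}
  newtons: 50

```text
t: 17.3
tool_pos: [0.6175, -0.0251, 0.0953]
tcp_rot: [1.364, 1.569, -0.208]
force: [2.3, 0.0, 2.4]
opening: 0.13
```

```bash
python3 - <<'E'
from h import *
plan([.617,-.0255,.094],0)
E
```

```text
t 17.3 p [ 0.6175 -0.0251  0.0953] jaw -0.03 tilt [-1.0e+00  1.4e-03  3.0e-04] q [-0.153  0.438  1.61  -0.     1.092 -0.153] F [2.3 0.  2.4] Tz [-0.01 -0.18  0.  ] op 0.13
 jaw-> 0 rot [-0.001  0.    -0.002] shift(txyz) [ 0.008 -0.003  0.002]
 jaw-> 180 rot [ 3.999e+00 -3.000e-03 -1.000e-03] shift(txyz) [ 0.008  0.003 -0.002]
 jaw-> -180 rot [ 3.999e+00 -3.000e-03 -1.000e-03] shift(txyz) [ 0.008  0.003 -0.002]
```

Call:
step_arm:
  targets:
    - {"tx":0,"ty":0,"tz":0,"rx":0.1,"ry":0,"rz":0,"grip":1}
    - {"tx":0,"ty":0,"tz":0,"rx":0.15,"ry":0,"rz":0,"grip":1}
    - {"tx":0,"ty":0,"tz":0,"rx":0.15,"ry":0,"rz":0,"grip":1}
    - {"tx":0,"ty":0,"tz":0,"rx":0.15,"ry":0,"rz":0,"grip":1}
    - {"tx":0,"ty":0,"tz":0,"rx":0.15,"ry":0,"rz":0,"grip":1}
    - {"tx":0,"ty":0,"tz":0,"rx":0.15,"ry":0,"rz":0,"grip":1}
    - {"tx":0,"ty":0,"tz":0,"rx":0.15,"ry":0,"rz":0,"grip":1}
    - {"tx":0,"ty":0,"tz":0,"rx":0.15,"ry":0,"rz":0,"grip":1}
    - {"tx":0,"ty":0,"tz":0,"rx":0.15,"ry":0,"rz":0,"grip":1}
    - {"tx":0,"ty":0,"tz":0,"rx":0.15,"ry":0,"rz":0,"grip":1}
    - {"tx":0,"ty":0,"tz":0,"rx":0.15,"ry":0,"rz":0,"grip":1}
    - {"tx":0,"ty":0,"tz":0,"rx":0.15,"ry":0,"rz":0,"grip":1}
    - {"tx":0,"ty":0,"tz":0,"rx":0.15,"ry":0,"rz":0,"grip":1}
    - {"tx":0,"ty":0,"tz":0,"rx":0.15,"ry":0,"rz":0,"grip":1}
    - {"tx":0,"ty":0,"tz":0,"rx":0.1,"ry":0,"rz":0,"grip":1}
    - {"tx":0,"ty":0,"tz":0,"rx":0,"ry":0,"rz":0,"grip":1}

```text
t: 19.3
tool_pos: [0.6174, -0.0249, 0.0953]
tcp_rot: [-2.923, 1.569, 0.101]
force: [1.2, 0.2, 3.1]
opening: 0.129
```

```bash
python3 - <<'E'
from h import *
plan([.617,-.0255,.094])
E
```

```text
t 19.3 p [ 0.6174 -0.0249  0.0953] jaw -96.76 tilt [-1.0e+00 -3.0e-04 -1.3e-03] q [-0.153  0.438  1.61   0.     1.092  1.535] F [1.2 0.2 3.1] Tz [ 0.14 -0.14 -0.05] op 0.129
 jaw-> -96.75848006293225 rot [-0.    -0.002  0.   ] shift(txyz) [0.008 0.004 0.002]
```

Call:
step_arm:
  targets:
    - {"tx":0,"ty":0,"tz":0,"rx":0.04,"ry":0,"rz":0,"grip":1}
    - {"tx":0,"ty":0,"tz":0,"rx":0.04,"ry":0,"rz":0,"grip":1}
    - {"tx":0,"ty":0,"tz":0,"rx":0.03,"ry":0,"rz":0,"grip":1}
    - {"tx":0,"ty":0,"tz":0,"rx":0,"ry":0,"rz":0,"grip":1}

```text
t: 19.8
tool_pos: [0.6174, -0.0249, 0.0953]
tcp_rot: [-3.136, 1.57, -0.198]
force: [2.2, 1.3, 5.7]
opening: 0.132
```

```bash
python3 - <<'E'
from h import *
plan([.617,-.0255,.094]); print(robot.state()['tau'].round(2))
E
```

```text
t 19.8 p [ 0.6174 -0.0249  0.0953] jaw -101.7 tilt [-1.     -0.     -0.0013] q [-0.153  0.438  1.61  -0.     1.092  1.622] F [2.2 1.3 5.7] Tz [ 0.28 -0.3   0.46] op 0.132
 jaw-> -101.69803287492289 rot [-0.    -0.002  0.   ] shift(txyz) [0.008 0.004 0.002]
[ -1.21 -44.71 -18.75  -0.28   0.44   0.47]
```

Torque has risen to 0.46 N m at jaw -101.7°, where the seat should be. I nudge once more to confirm.

Call:
step_arm:
  targets:
    - {"tx":0,"ty":0,"tz":0,"rx":0.02,"ry":0,"rz":0,"grip":1}
    - {"tx":0,"ty":0,"tz":0,"rx":0.02,"ry":0,"rz":0,"grip":1}
    - {"tx":0,"ty":0,"tz":0,"rx":0,"ry":0,"rz":0,"grip":1}

```text
t: 20.18
tool_pos: [0.6174, -0.025, 0.0953]
tcp_rot: [2.672, 1.569, -0.702]
force: [1.1, 0.7, 5.3]
opening: 0.132
```

```bash
python3 - <<'E'
from h import *
plan([.617,-.0255,.094]); print(robot.state()['tau'].round(2))
E
```

```text
t 20.18 p [ 0.6174 -0.025   0.0953] jaw -103.32 tilt [-1.0e+00  7.0e-04 -1.4e-03] q [-1.530e-01  4.380e-01  1.610e+00 -1.000e-03  1.092e+00  1.651e+00] F [1.1 0.7 5.3] Tz [ 0.25 -0.2   1.31] op 0.132
 jaw-> -103.32187908211199 rot [ 0.    -0.002 -0.001] shift(txyz) [0.008 0.004 0.002]
[-2.240e+00 -4.465e+01 -1.873e+01  4.000e-02  4.600e-01  1.340e+00]
```

Seated: the torque is 1.31 N m and extrapolates to zero at jaw ≈ -101°. I back off a quarter turn to jaw ≈ -11°.

Call:
step_arm:
  targets:
    - {"tx":0,"ty":0,"tz":0,"rx":-0.09,"ry":0,"rz":0,"grip":1}
    - {"tx":0,"ty":0,"tz":0,"rx":-0.15,"ry":0,"rz":0,"grip":1}
    - {"tx":0,"ty":0,"tz":0,"rx":-0.15,"ry":0,"rz":0,"grip":1}
    - {"tx":0,"ty":0,"tz":0,"rx":-0.15,"ry":0,"rz":0,"grip":1}
    - {"tx":0,"ty":0,"tz":0,"rx":-0.15,"ry":0,"rz":0,"grip":1}
    - {"tx":0,"ty":0,"tz":0,"rx":-0.15,"ry":0,"rz":0,"grip":1}
    - {"tx":0,"ty":0,"tz":0,"rx":-0.15,"ry":0,"rz":0,"grip":1}
    - {"tx":0,"ty":0,"tz":0,"rx":-0.15,"ry":0,"rz":0,"grip":1}
    - {"tx":0,"ty":0,"tz":0,"rx":-0.15,"ry":0,"rz":0,"grip":1}
    - {"tx":0,"ty":0,"tz":0,"rx":-0.15,"ry":0,"rz":0,"grip":1}
    - {"tx":0,"ty":0,"tz":0,"rx":-0.15,"ry":0,"rz":0,"grip":1}
    - {"tx":0,"ty":0,"tz":0,"rx":-0.15,"ry":0,"rz":0,"grip":1}
    - {"tx":0,"ty":0,"tz":0,"rx":-0.15,"ry":0,"rz":0,"grip":1}
    - {"tx":0,"ty":0,"tz":0,"rx":-0.1,"ry":0,"rz":0,"grip":1}
    - {"tx":0,"ty":0,"tz":0,"rx":-0.05,"ry":0,"rz":0,"grip":1}
    - {"tx":0,"ty":0,"tz":0,"rx":0,"ry":0,"rz":0,"grip":1}
    - {"tx":0,"ty":0,"tz":0,"rx":0,"ry":0,"rz":0,"grip":1}

```text
t: 22.3
tool_pos: [0.6175, -0.0252, 0.0952]
tcp_rot: [1.508, 1.569, -0.268]
force: [2.5, 0.7, 5.3]
opening: 0.128
```

```bash
python3 - <<'E'
from h import *
plan([.617,-.0255,.094],-11)
s=snap('side','s5'); W=cloud(s)
R=W[100:280,160:340]; P=R.reshape(-1,3)
P=P[(P[:,2]>.09)&(P[:,2]<.122)&(np.hypot(P[:,0]-.617,P[:,1]+.0255)<.03)]; print(len(P))
cv2.imwrite('pics/s5c.png',cv2.resize(s['pixels'][150:260,200:320],None,fx=5,fy=5,interpolation=2)[:,:,::-1])
t=snap('top','t5'); W=cloud(t)
for n,f,c,r in (('cap',W,(.502,.25),.05),):
    P=f.reshape(-1,3); P=P[(np.hypot(P[:,0]-c[0],P[:,1]-c[1])<r)&(P[:,2]>.08)]; print(n,len(P),np.median(P,0),P[:,2].max())
a=load('top0')['z_map'];d=abs(a-t['z_map'])>.012
w0=cloud(load('top0'))
for n,b in dict(valve=(225,252,280,310),bearing=(252,278,280,306),wrench=(318,365,262,335),driver=(315,355,80,165),wheel=(155,185,140,168),oil=(203,236,95,140),sockets=(352,420,200,268)).items(): print(n,d[b[2]:b[3],b[0]:b[1]].sum(), abs(load('top0')['pixels'][b[2]:b[3],b[0]:b[1]].astype(int)-t['pixels'][b[2]:b[3],b[0]:b[1]]).mean().round(1))
E
```

```text
t 22.3 p [ 0.6175 -0.0252  0.0952] jaw -11.77 tilt [-1.0e+00  1.4e-03  1.0e-04] q [-0.153  0.438  1.61  -0.     1.092  0.052] F [2.5 0.7 5.3] Tz [ 0.09 -0.17  0.12] op 0.128
 jaw-> -11 rot [-0.017  0.    -0.002] shift(txyz) [ 0.008 -0.003  0.003]
 jaw-> 169 rot [ 3.983e+00 -3.000e-03 -0.000e+00] shift(txyz) [ 0.008  0.003 -0.003]
 jaw-> -191 rot [ 3.983e+00 -3.000e-03 -0.000e+00] shift(txyz) [ 0.008  0.003 -0.003]
145
cap 158 [0.50308503 0.24725811 0.09365462] 0.10020804014012463
valve 580 41.5
bearing 676 41.9
wrench 235 5.5
driver 827 14.7
wheel 6 3.0
oil 13 3.3
sockets 38 18.3
```

View pics/s5c.png

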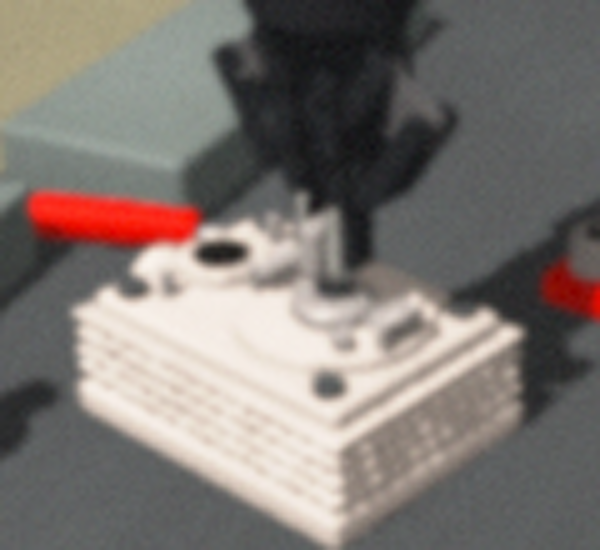

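The bar is still gripped between the jaws, at about (325,245) in the crop, and lies across the head. I check the bystanders from the side view and the bar's angle from its end face.

Call:
step_arm:
  targets:
    - {"tx":0,"ty":0,"tz":0,"rx":-0.008,"ry":0,"rz":0,"grip":1}
    - {"tx":0,"ty":0,"tz":0,"rx":0,"ry":0,"rz":0,"grip":1}
    - {"tx":0,"ty":0,"tz":0,"rx":0,"ry":0,"rz":0,"grip":1}
    - {"tx":0,"ty":0,"tz":0,"rx":0,"ry":0,"rz":0,"grip":1}

```text
t: 22.9
tool_pos: [0.6175, -0.0251, 0.0953]
tcp_rot: [1.604, 1.569, -0.166]
force: [1.8, 0.8, 5.6]
opening: 0.132
```

```bash
python3 - <<'E'
from h import *
plan([.617,-.0255,.094],-11)
a=load('side0'); s=snap('side','s6')
for n,b in dict(valve=(330,355,265,318),bearing=(338,366,270,296),wrench=(356,420,220,262),driver=(203,240,186,200),wheel=(135,167,270,302),oil=(150,186,180,258),sockets=(306,378,180,224)).items():
    k=np.s_[b[2]:b[3],b[0]:b[1]]; print(n,(abs(a['z_map'][k]-s['z_map'][k])>.012).mean().round(3), abs(a['pixels'][k].astype(int)-s['pixels'][k]).mean().round(1))
m=s['pixels'].astype(int).min(2)>95
W=cloud(s); P=W[m]; P=P[(P[:,2]>.098)&(P[:,2]<.124)&(np.hypot(P[:,0]-.617,P[:,1]+.0255)<.026)]
print('bright bar pts',len(P),P.mean(0),(P-[.6174,-.0252,0])[:,:2].__matmul__([np.cos(np.radians(78.4)),np.sin(np.radians(78.4))]).round(3)[:8])
c=cv2.fitLine((P[:,:2]*1000).astype(np.float32),1,0,.1,.1).ravel(); print(c)
E
```

```text
t 22.9 p [ 0.6175 -0.0251  0.0953] jaw -11.42 tilt [-1.      0.0014 -0.    ] q [-0.153  0.438  1.61  -0.     1.092  0.046] F [1.8 0.8 5.6] Tz [ 0.11 -0.23 -0.03] op 0.132
 jaw-> -11 rot [-0.009 -0.    -0.002] shift(txyz) [ 0.008 -0.003  0.003]
 jaw-> 169 rot [ 3.991e+00 -3.000e-03  0.000e+00] shift(txyz) [ 0.008  0.003 -0.003]
 jaw-> -191 rot [ 3.991e+00 -3.000e-03  0.000e+00] shift(txyz) [ 0.008  0.003 -0.003]
valve 0.004 8.8
bearing 0.005 9.6
wrench 0.006 8.0
driver 0.006 6.0
wheel 0.004 7.1
oil 0.019 7.8
sockets 0.01 17.1
bright bar pts 97 [ 0.61771959 -0.01298113  0.1127715 ] [ 0.006 -0.     0.005  0.009  0.01   0.005  0.005  0.005]
[ 9.9710447e-01  7.6043740e-02  6.2330444e+02 -1.1634049e+01]
```

The bystanders haven't moved, the cap stands upright and the screw is held at the setting. I hand in.

```bash
python3 -c "
from workcell import robot
print(robot.hand_in())"
```

```text
the job is handed in; nothing more can be done
None
```

I finished the job and handed it in at about 23 s of the 72 s allowed. No verdict is reported.

**Cap:** I turned it about 72° anticlockwise, lifted it straight out and set it down in the tray near the centre. After release it stood upright, with its bar top at about 0.095 m (0.094 m expected).

**Thumbscrew:** I turned it clockwise about 1.77 rad until it seated. The torque rose to 1.3 N m where the bar lines up with the head. I then backed it off a quarter turn and kept the grip at 50 N. The jaw heading of -11.4° puts the bar at about 78°, against a target of 78.4°.

**Checks:**
- **Bystanders:** the side view showed none of them moved. The top view could not confirm this for the valve, bearing and driver, where it showed large differences; I put these down to the arm blocking the view.
- **Bar angle:** I could not confirm it by camera because the fingers hide the bar. A line fit on the few visible points was meaningless, so the final angle rests on the wrist angle and the seat torque, good to roughly 1–2°.

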